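# Reload the sample vials into the blue rack in reverse order

## Robot

A 6-joint arm with a two-finger parallel gripper is mounted at the origin on a cart in front of the work surface, level with it; the furniture and walls round the work are solid. World frame = base frame: x ahead of the robot, y to its left, z up, the work surface at z = 0. Lengths are in m, angles in rad, forces in N, time in s.
With the tool pointing down it reaches from about 0.25 to 0.775 m from the base axis. Payload 4 kg.
Tool frame: the origin (TCP) lies midway between the tips of the shut fingers; the grasp point (between the pads) lies behind it (bot.tcp_to_grasp is the z of the grasp point in the tool frame, in m); z points along the fingers, y is the line along which they close (so a half turn about z gives the same grasp; the last joint's range is limited). The gripper opens to 94 mm and grips with 3 to 60 N. Pads are 16 mm wide; open, the fingers measure 119 mm over their backs; the gripper's body (75 mm by 177 mm) begins 78 mm behind the grasp point.
Start: joints at [-1.24, 0.087, 1.371, -0, 1.684, -0.103], TCP at [0.231, -0.499, 0.181] pointing down, gripper open.
Joint ranges: [-3.1, 3.1], [-0.76, 2.03], [0.27, 2.55], [-1.08, 4.22], [0.17, 2.65], [-2.57, 2.57]. Speed limits (rad/s): [2.79, 2.79, 3.14, 3.14, 3.14, 3.14].

## Interface

Orientations are given as a unit quaternion [w, x, y, z].
In Python, from station import bot, get_image, job, recognise gives the robot as it stands.
- The arm moves only by the shell command python3 -m crank 'ROWS' [FORCE]. ROWS is a JSON object whose one key "moves" holds a list that holds one entry, the list of rows, each a list of 5 numbers: the finger opening in cm, from 0 to 9.4, then the shift along the tool's x, y, z in cm, then the turn about the tool's z in degrees. A call has 1 to 12 rows; each row is the pose to reach, as a shift and turn from the pose commanded when the call began, along the tool's axes at that moment; what a row does not reach only later rows make up. A row lasts 1/8 s, in which the tool goes at most 62.5 mm and 10.7 degrees, less where a joint would pass 70% of its speed; a pose out of reach is approached as far as the arm can. A call with a gripper value outside its range is refused whole. The fingers move at their own pace and stop on an object; FORCE is the grip in N (left out, the last holds). Time passes only in rows, so rows that repeat a pose let the fingers close. It gives the time, the measured TCP pose, the force, the opening and the grip force at its end, in the units of the state.
- bot.state(): the state, without advancing time (a new reading comes with each control period).
- get_image(name): name is "scene" or "side" or "wrist"; returns a dict with "img" (384x512x3 uint8, red, green, blue), "vfov" (degrees; the focal length in pixels is half the picture's height over the tangent of half this angle, whatever the lens; pixels are square), "cx", "cy" (the principal point, pixels), "view" (4x4, takes a point from world to camera coordinates); the wrist camera has in their place "mount" (4x4, takes a point from camera to tool coordinates, whose origin is the TCP and whose axes are the flange's). Camera axes: x right, y down, z forward; pixel columns grow to the right and rows downward; lengths in m; the calibration is good to about 2 mm. A picture is of the moment at which its call begins: read the wrist's pose just before it. There is no depth.
- job.job_done(): hands the job in; it is judged then, once.
Trained networks look in the newest picture that a camera, given by its name, has taken for a name from the list of things; names that differ only in an ending like _2 or _b are one class to them, and where a whole thing is asked for, a point or a joint stands for the part that bears it (a point fixed in the world has none). Each returns a list of dicts, best first, with "p" (0 to 1); they miss things now and then, are a little off and sometimes report something else, mostly with a low value. They report only what shows in the picture. A call takes as long as a camera call.
- recognise(query, camera): "rect" ([left, top, right, bottom] in pixels, round what is visible of it).
The state is a dict: "time": time; "joint_positions": joint angles; "qvel": joint speeds; "tau": joint torques, N m; "tool_pos": TCP position; "tool_rot": TCP orientation; "contact_force": force on the tool from outside, world axes, zero at the start; "ft_torque": the same for the moment, N m; "opening": finger opening in m; "grip_force": force on a finger pad.
Only numpy, scipy, OpenCV 4.12 (cv2) and the standard library are available. Lean on these libraries where they do the work, as an engineer would, in place of code of your own. Each camera call takes 0.05 s, during which the arm holds its last target. There are 200 camera calls.

## Task

Move the four sample vials from the white rack into the blue rack in reverse order: the vial that stands leftmost in the white rack goes into the rightmost pocket of the blue rack, the second from the left into the second from the right, and so on (left and right as seen from the robot). Keep the vials upright and set each one down in its pocket rather than dropping it; at the end all four stand flat on the floors of their pockets.

Things in the scene. Friction and masses are not known exactly. Their poses are not given: they have to be found in the camera images.
- red_vial: loose sample vial with a red screw cap: an upright plain cylinder 28 mm in diameter and 70 mm tall, 35 g nominal, clear body with white label below (0 to 49 mm), ribbed red cap, just as wide, on top (50 to 70 mm). Origin at the centre of its underside, z up along its axis. At the start it stands in the pocket of the white rack behind the red tag.
- yellow_vial: loose sample vial with a yellow screw cap: an upright plain cylinder 28 mm in diameter and 70 mm tall, 35 g nominal, clear body with white label below (0 to 49 mm), ribbed yellow cap, just as wide, on top (50 to 70 mm). Origin at the centre of its underside, z up along its axis. At the start it stands in the pocket of the white rack behind the yellow tag.
- green_vial: loose sample vial with a green screw cap: an upright plain cylinder 28 mm in diameter and 70 mm tall, 35 g nominal, clear body with white label below (0 to 49 mm), ribbed green cap, just as wide, on top (50 to 70 mm). Origin at the centre of its underside, z up along its axis. At the start it stands in the pocket of the white rack behind the green tag.
- black_vial: loose sample vial with a black screw cap: an upright plain cylinder 28 mm in diameter and 70 mm tall, 35 g nominal, clear body with white label below (0 to 49 mm), ribbed black cap, just as wide, on top (50 to 70 mm). Origin at the centre of its underside, z up along its axis. At the start it stands in the pocket of the white rack behind the black tag.
- white_rack: white rack, fixed; holds the vials at the start. Block 66 x 232 x 22 mm high (x, y, z), front ledge 12 mm high, end plates 26 mm high. Origin: centre of block's underside, on the bench; x away from the robot, y left along the row (turned up to 0.35 rad). Four round pockets, 44 mm wide, floor z = 6, rim z = 22 mm, centred at x = 0, y = 84, 28, -28, -84 mm.
- blue_rack: blue rack, fixed, empty at the start, no tags. Block 66 x 232 x 22 mm high (x, y, z), front ledge 12 mm high, end plates 26 mm high. Origin: centre of block's underside, on the bench; x away from the robot, y left along the row (turned up to 0.35 rad). Four round pockets, 44 mm wide, floor z = 6, rim z = 22 mm, centred at x = 0, y = 84, 28, -28, -84 mm.
- red_tag: red tag fixed on the front ledge of the white rack in front of the pocket where the red-capped vial stands at the start; 16 x 34 x 10 mm. Origin at the centre of its underside, 46 mm in front (-x of the rack) of that pocket's centre and 12 mm above the bench; axes parallel to the rack's. It never moves, so it keeps the record of the starting order.
- yellow_tag: yellow tag fixed on the front ledge of the white rack in front of the pocket where the yellow-capped vial stands at the start; 16 x 34 x 10 mm. Origin at the centre of its underside, 46 mm in front (-x of the rack) of that pocket's centre and 12 mm above the bench; axes parallel to the rack's. It never moves, so it keeps the record of the starting order.
- green_tag: green tag fixed on the front ledge of the white rack in front of the pocket where the green-capped vial stands at the start; 16 x 34 x 10 mm. Origin at the centre of its underside, 46 mm in front (-x of the rack) of that pocket's centre and 12 mm above the bench; axes parallel to the rack's. It never moves, so it keeps the record of the starting order.
- black_tag: black tag fixed on the front ledge of the white rack in front of the pocket where the black-capped vial stands at the start; 16 x 34 x 10 mm. Origin at the centre of its underside, 46 mm in front (-x of the rack) of that pocket's centre and 12 mm above the bench; axes parallel to the rack's. It never moves, so it keeps the record of the starting order.

How it is judged:
By the outcome, as a careful person would: the job done as asked, in the order asked, and still so for the second after the job is handed in, with the robot touching nothing.
It also fails if it takes over 109 s, if anything falls off the work surface, if the arm or the gripper's body presses on something with over 40 N, if the wrist force passes 120 N, or if a joint passes its speed limit or range.

## Working session

There is one attempt and no reset: what is moved stays moved. The work goes in short steps, Python scripts to look and compute and a shell command to move; the robot and the scene stay as the last step left them, time stands still between calls to the robot, and variables do not carry over. Pictures are saved under pics/ and viewed, at most 14 in all, crops included, and the job is handed in when it is done.

```bash
mkdir -p pics; ls; python3 - <<'E'
from station import bot,get_image,recognise
import cv2,numpy as np
s=bot.state();print({k:np.round(v,3).tolist() for k,v in s.items()},bot.tcp_to_grasp)
ims=[]
for c in("scene","side"):
    g=get_image(c);cv2.imwrite(f"pics/{c}0.png",g["img"][:,:,::-1])
    print(c,g["vfov"],g["cx"],g["cy"],np.round(g["view"],3).tolist())
    for q in ["red_vial","yellow_vial","green_vial","black_vial","white_rack","blue_rack","red_tag","yellow_tag","green_tag","black_tag"]:
        print(q,[(np.round(d["rect"]).tolist(),round(d["p"],2)) for d in recognise(q,c)][:2])
E
```

```text
pics
{'time': 0.0, 'joint_positions': [-1.24, 0.088, 1.372, -0.0, 1.684, -0.103], 'qvel': [0.001, -0.001, 0.0, -0.001, -0.0, -0.001], 'tau': [0.001, -34.017, -30.243, 0.072, 0.033, -0.0], 'tool_pos': [0.231, -0.498, 0.18], 'tool_rot': [-0.001, 0.977, 0.215, -0.0], 'contact_force': [0.48, 0.397, -0.337], 'ft_torque': [-0.023, -0.032, -0.008], 'grip_force': 0.0, 'opening': 0.094} -0.0188
scene 55.52173802934443 255.11464050405067 186.2234458145919 [[-0.918, -0.396, -0.015, 0.437], [-0.25, 0.609, -0.753, 0.175], [0.308, -0.687, -0.658, 0.789], [0.0, 0.0, 0.0, 1.0]]
red_vial [([279.0, 121.0, 291.0, 145.0], 0.77)]
yellow_vial [([251.0, 149.0, 261.0, 171.0], 0.74)]
green_vial [([271.0, 132.0, 282.0, 152.0], 0.64)]
black_vial [([262.0, 141.0, 270.0, 160.0], 0.59)]
white_rack [([242.0, 132.0, 308.0, 189.0], 0.59)]
blue_rack [([154.0, 227.0, 259.0, 332.0], 0.85), ([240.0, 130.0, 309.0, 190.0], 0.38)]
red_tag [([294.0, 142.0, 301.0, 149.0], 0.55)]
yellow_tag [([267.0, 171.0, 276.0, 180.0], 0.48)]
green_tag [([252.0, 150.0, 259.0, 169.0], 0.53), ([289.0, 152.0, 292.0, 161.0], 0.41)]
black_tag [([275.0, 163.0, 284.0, 170.0], 0.58), ([262.0, 139.0, 273.0, 164.0], 0.18)]
side 52.86018284385352 256.32576303684533 190.30245869985964 [[0.968, -0.25, 0.004, -0.48], [-0.161, -0.636, -0.755, 0.1], [0.191, 0.73, -0.656, 0.829], [0.0, 0.0, 0.0, 1.0]]
red_vial [([296.0, 273.0, 312.0, 307.0], 0.76)]
yellow_vial [([283.0, 204.0, 300.0, 235.0], 0.75)]
green_vial [([290.0, 246.0, 308.0, 278.0], 0.71)]
black_vial [([288.0, 228.0, 303.0, 259.0], 0.8)]
white_rack [([262.0, 215.0, 321.0, 326.0], 0.6)]
blue_rack [([220.0, 116.0, 250.0, 175.0], 0.92), ([272.0, 293.0, 283.0, 310.0], 0.57)]
red_tag [([270.0, 289.0, 283.0, 309.0], 0.71)]
yellow_tag [([264.0, 226.0, 273.0, 241.0], 0.42)]
green_tag [([271.0, 269.0, 277.0, 283.0], 0.43)]
black_tag [([270.0, 248.0, 276.0, 262.0], 0.66)]
```

View pics/scene0.png

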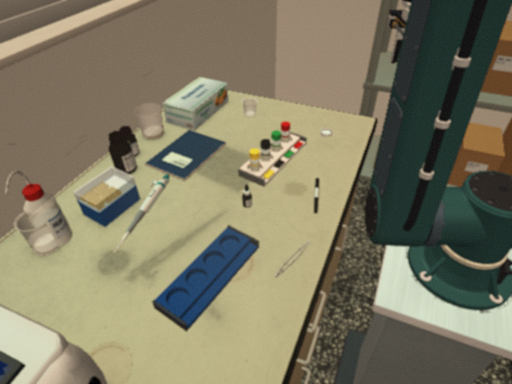

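View pics/side0.png

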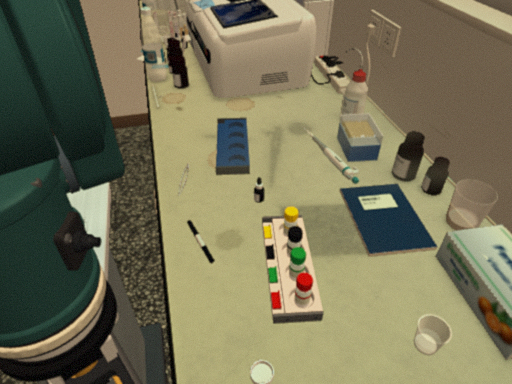

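Seen from the robot (y to the left), the white rack runs left to right yellow, black, green, red. In the side view their caps are at (291,213), (295,235), (298,256) and (304,282). The tags at columns 268–276 agree. The blue rack is empty: scene (207,277), side (233,146). Next I'll triangulate.

```bash
cat > h.py <<'E'
import numpy as np,cv2
from station import bot,get_image,recognise
from scipy.spatial.transform import Rotation as R
def view(c):
    s=bot.state();g=get_image(c)
    if c=="wrist":
        q=s["tool_rot"];T=np.eye(4);T[:3,:3]=R.from_quat([q[1],q[2],q[3],q[0]]).as_matrix();T[:3,3]=s["tool_pos"]
        g["view"]=np.linalg.inv(T@np.array(g["mount"]))
    g["view"]=np.array(g["view"]);g["f"]=192/np.tan(np.radians(g["vfov"]/2));return g
def ray(g,p):
    V=g["view"];d=V[:3,:3].T@np.array([(p[0]-g["cx"])/g["f"],(p[1]-g["cy"])/g["f"],1]);return -V[:3,:3].T@V[:3,3],d/np.linalg.norm(d)
def onz(g,p,z):
    o,d=ray(g,p);return o+d*(z-o[2])/d[2]
def proj(g,P):
    c=np.atleast_2d(P)@g["view"][:3,:3].T+g["view"][:3,3];return c[:,:2]/c[:,2:]*g["f"]+[g["cx"],g["cy"]]
def tri(rs):
    A=0;b=0
    for o,d in rs: M=np.eye(3)-np.outer(d,d);A=A+M;b=b+M@o
    return np.linalg.solve(A,b)
def mid(r): return ((r[0]+r[2])/2,(r[1]+r[3])/2)
E
python3 - <<'E'
from h import *
G={c:view(c) for c in("scene","side")}
for q in ["yellow_vial","black_vial","green_vial","red_vial","yellow_tag","black_tag","red_tag"]:
    r=[ray(G[c],mid(recognise(q,c)[0]["rect"])) for c in G]
    p=tri(r);print(q,p.round(4),[round(np.linalg.norm(np.cross(p-o,d))*1000,1) for o,d in r])
for c in G:
    h=cv2.cvtColor(G[c]["img"],cv2.COLOR_RGB2HSV);l,t,rr,b=[int(v) for v in recognise("blue_rack",c)[0]["rect"]]
    m=np.zeros(h.shape[:2],np.uint8);w=cv2.inRange(h,(100,120,20),(125,255,255));m[t-4:b+5,l-4:rr+5]=w[t-4:b+5,l-4:rr+5]
    cs=max(cv2.findContours(m,0,2)[0],key=cv2.contourArea)
    bx=cv2.minAreaRect(cs);print(c,bx,cv2.contourArea(cs));P=np.array([onz(G[c],p[0],0.015) for p in cs]);print(cv2.minAreaRect((P[:,:2]*1000).astype(np.float32)))
E
```

```text
yellow_vial [ 0.5348 -0.1313  0.0427] [np.float64(1.8), np.float64(1.8)]Traceback (most recent call last):
  File "<stdin>", line 4, in <module>
IndexError: list index out of range
```

```bash
python3 - <<'E'
from h import *
G={c:view(c) for c in("scene","side")}
D={"yellow_vial":((251,149,261,171),(283,204,300,235)),"black_vial":((262,141,270,160),(288,228,303,259)),"green_vial":((271,132,282,152),(290,246,308,278)),"red_vial":((279,121,291,145),(296,273,312,307)),"black_tag":((275,163,284,170),(270,248,276,262)),"red_tag":((294,142,301,149),(270,289,283,309)),"yellow_tag":((267,171,276,180),(264,226,273,241))}
for q,v in D.items():
    r=[ray(G[c],mid(b)) for c,b in zip(G,v)]
    p=tri(r);print(q,p.round(4),[round(float(np.linalg.norm(np.cross(p-o,d)))*1000,1) for o,d in r])
for c,(l,t,rr,b) in zip(G,((154,227,259,332),(215,116,250,175))):
    h=cv2.cvtColor(G[c]["img"],cv2.COLOR_RGB2HSV)
    m=np.zeros(h.shape[:2],np.uint8);w=cv2.inRange(h,(100,120,20),(125,255,255));m[t-4:b+5,l-4:rr+5]=w[t-4:b+5,l-4:rr+5]
    cs=max(cv2.findContours(m,0,2)[0],key=cv2.contourArea)
    P=np.array([onz(G[c],p[0],0.015) for p in cs]);print(c,cv2.boundingRect(cs),cv2.minAreaRect((P[:,:2]*1000).astype(np.float32)))
s=bot.state();T=R.from_quat(np.roll(s["tool_rot"],-1)).as_matrix();print(T.round(3));g=get_image("wrist");print(np.round(g["mount"],3).tolist(),g["vfov"])
E
```

```text
yellow_vial [ 0.5334 -0.1318  0.0473] [3.9, 3.9]
black_vial [ 0.5249 -0.1905  0.0414] [1.4, 1.4]
green_vial [ 0.513  -0.2388  0.0447] [3.6, 3.6]
red_vial [ 0.5047 -0.2969  0.0419] [1.0, 1.0]
black_tag [ 0.4806 -0.1796  0.005 ] [3.9, 3.9]
red_tag [ 0.4587 -0.2854  0.0147] [0.8, 0.8]
yellow_tag [ 0.4853 -0.1261  0.0111] [4.7, 4.7]
scene (156, 229, 100, 98) ((482.4551696777344, 225.77194213867188), (237.08514404296875, 92.25591278076172), 78.59938049316406)
side (217, 120, 29, 45) ((482.80084228515625, 239.27182006835938), (220.58067321777344, 80.17586517333984), 76.8116226196289)
[[ 0.907  0.42   0.   ]
 [ 0.42  -0.907 -0.   ]
 [-0.     0.    -1.   ]]
[[0.001, -0.961, -0.278, 0.082], [1.0, 0.001, 0.001, 0.0], [-0.001, -0.278, 0.961, -0.204], [0.0, 0.0, 0.0, 1.0]] 62.66656425246124
```

```bash
python3 -m crank '{"moves":[[[9.4,3.5,-0.7,-3,-6],[9.4,7.5,-1.5,-6,-13],[9.4,11.5,-2.4,-9,-20],[9.4,15.5,-3.2,-12,-27],[9.4,19.5,-4,-12,-34],[9.4,23.5,-4.8,-12,-41],[9.4,27.5,-5.6,-12,-48],[9.4,31,-6.4,-12,-55],[9.4,33.4,-6.9,-12,-55],[9.4,33.4,-6.9,-12,-55]]]}'
cat > look.py <<'E'
from h import *
import sys
g=view("wrist");n=sys.argv[1];cv2.imwrite(f"pics/{n}.png",g["img"][:,:,::-1])
s=bot.state();print(s["time"],np.round(s["tool_pos"],4))
np.savez(f"{n}.npz",**{k:g[k] for k in("img","view","f","cx","cy")})
for q in sys.argv[2:]:
    for d in recognise(q,"wrist")[:1]: print(q,np.round(d["rect"]).tolist(),round(d["p"],2),onz(g,mid(d["rect"]),0.022).round(4))
E
python3 look.py w1 red_vial yellow_vial green_vial black_vial white_rack red_tag yellow_tag green_tag black_tag
```

```text
time: 2.8
tool_pos: [0.5061, -0.2951, 0.3006]
tool_rot: [-0.0, 0.766, 0.643, -0.0]
contact_force: [-0.8, 0.1, 0.5]
opening: 0.0945
grip_force: 0.0
2.85 [ 0.5053 -0.2959  0.3008]
red_vial [240.0, 145.0, 262.0, 171.0] 0.89 [ 0.5035 -0.2972  0.022 ]
yellow_vial [242.0, 14.0, 265.0, 49.0] 0.85 [ 0.5384 -0.1242  0.022 ]
green_vial [240.0, 110.0, 261.0, 128.0] 0.87 [ 0.5136 -0.2396  0.022 ]
black_vial [240.0, 67.0, 261.0, 87.0] 0.98 [ 0.5242 -0.1818  0.022 ]
white_rack [210.0, 3.0, 280.0, 180.0] 0.88 [ 0.5121 -0.2001  0.022 ]
red_tag [215.0, 146.0, 224.0, 168.0] 0.65 [ 0.456 -0.288  0.022]
yellow_tag [216.0, 22.0, 226.0, 50.0] 0.68 [ 0.4924 -0.1222  0.022 ]
green_tag [214.0, 107.0, 226.0, 127.0] 0.6 [ 0.4693 -0.2289  0.022 ]
black_tag [215.0, 65.0, 223.0, 90.0] 0.83 [ 0.479  -0.1751  0.022 ]
```

View pics/w1.png

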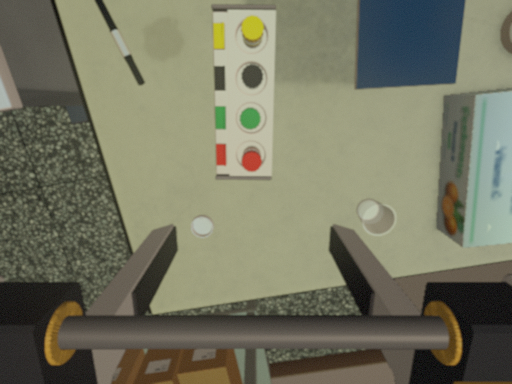

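The view shows the white rack upright in the image, with caps at (252,28), (252,77), (250,118) and (251,160) and all tags in matching rows. The order is confirmed. Next I'll fit the cap silhouettes and the rack pose.

```bash
cat > fit.py <<'E'
from h import *
from scipy.optimize import least_squares
def load(n): z=np.load(f"{n}.npz");return {k:z[k] for k in z.files}
A=np.linspace(0,2*np.pi,40)
def capmask(img,c):
    h=cv2.cvtColor(img,cv2.COLOR_RGB2HSV)
    if c=="red": return cv2.inRange(h,(0,150,60),(7,255,255))|cv2.inRange(h,(172,150,60),(180,255,255))
    return cv2.inRange(h,*{"yellow":((20,140,80),(35,255,255)),"green":((45,100,40),(85,255,255)),"black":((0,0,0),(180,255,60))}[c])
def cap(g,c,near,z0=0.006):
    m=capmask(g["img"],c);n,l,st,ce=cv2.connectedComponentsWithStats(m)
    i=min([i for i in range(1,n) if st[i,4]>40],key=lambda i:np.hypot(*(ce[i]-near)))
    b=np.array([st[i,0],st[i,1],st[i,0]+st[i,2],st[i,1]+st[i,3]])-.5*np.array([1,1,1,1])
    def res(p):
        P=np.vstack([np.c_[p[0]+.014*np.cos(A),p[1]+.014*np.sin(A),0*A+z0+z] for z in(.05,.07)])
        q=proj(g,P);return np.r_[q.min(0),q.max(0)]-b
    s=least_squares(res,onz(g,ce[i],z0+.06)[:2]);return s.x,np.round(res(s.x),1)
def rackfit(pts,ys,x=0.):
    pts=np.array(pts);L=np.c_[np.full(len(ys),x),ys];f=lambda p:(L@np.array([[np.cos(p[2]),np.sin(p[2])],[-np.sin(p[2]),np.cos(p[2])]])+p[:2]-pts).ravel()
    s=least_squares(f,[.5,0,-.2]);return s.x,s.fun.reshape(-1,2)
E
python3 - <<'E'
from fit import *
g=load("w1")
for c,n in dict(yellow=(252,28),black=(252,77),green=(250,118),red=(251,160)).items():
    x,r=cap(g,c,n);print(c,x.round(4),r)
T=[(221,36),(219.5,78),(220,118),(221,154.5)]
p,e=rackfit([onz(g,t,.022)[:2] for t in T],[.084,.028,-.028,-.084],-.046);print(p.round(4),e.round(4).tolist())
for y in(.084,.028,-.028,-.084): print((p[:2]+y*np.array([-np.sin(p[2]),np.cos(p[2])])).round(4))
E
```

```text
yellow [ 0.536  -0.1294] [-0.4 -1.   0.4  1.1]
black [ 0.3766 -0.1497] [-5.   1.3  5.2 -1.2]
green [ 0.5139 -0.2361] [-1.1 -1.5  1.1  1.5]
red [ 0.505  -0.2943] [-0.7 -1.6  0.7  1.6]
[ 0.5203 -0.2123 -0.2002] [[-0.0008, 0.001], [0.0012, -0.0002], [0.0006, 0.0001], [-0.001, -0.0009]]
[ 0.537 -0.13 ]
[ 0.5259 -0.1849]
[ 0.5148 -0.2397]
[ 0.5036 -0.2946]
```

```bash
python3 -m crank '{"moves":[[[9.4,4,-1,0,0],[9.4,9,-2.2,0,0],[9.4,14.5,-3.6,0,0],[9.4,20,-5,0,0],[9.4,25.5,-6.4,0,0],[9.4,31,-7.7,0,0],[9.4,36,-9,0,0.7],[9.4,40,-10,0,1.5],[9.4,43,-10.7,0,1.5],[9.4,43,-10.7,0,1.5]]]}'
python3 look.py w2 blue_rack
```

```text
time: 4.55
tool_pos: [0.4753, 0.1475, 0.301]
tool_rot: [-0.0, 0.774, 0.633, -0.0]
contact_force: [0.2, 0.2, 1.1]
opening: 0.0939
grip_force: 0.0
4.6 [0.4755 0.1463 0.301 ]
blue_rack [215.0, 8.0, 280.0, 181.0] 0.62 [0.4874 0.2375 0.022 ]
```

View pics/w2.png

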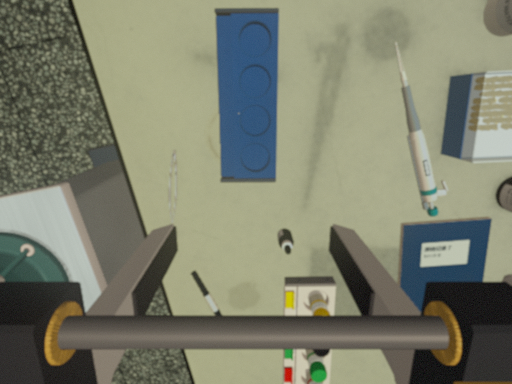

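The blue rack is fully in view, with pocket rims near (255,39), (255,81), (254,121) and (254,157). I'll refine these by aligning the rim circles to image edges.

```bash
python3 - <<'E'
from fit import *
from scipy.optimize import minimize
g=load("w2");Y=[.084,.028,-.028,-.084]
p0,e=rackfit([onz(g,t,.022)[:2] for t in [(255.5,39),(255,81),(254,121),(254,157)]],Y);print(p0.round(4),e.round(4).tolist())
big=cv2.resize(g["img"],None,fx=3,fy=3,interpolation=cv2.INTER_CUBIC)
E=cv2.Canny(big,25,60,L2gradient=True)
D=np.minimum(cv2.distanceTransform(255-E,2,5),12)
B=np.linspace(0,2*np.pi,90)
M=np.vstack([np.c_[.022*np.cos(B),y+.022*np.sin(B),0*B+.022] for y in Y]+[np.c_[np.full(120,.033),np.linspace(-.105,.105,120),np.full(120,.022)]])
def W(p): c,s=np.cos(p[2]),np.sin(p[2]);return M@np.array([[c,s,0],[-s,c,0],[0,0,1]])+[p[0],p[1],0]
from scipy.ndimage import map_coordinates
def cost(p): q=proj(g,W(p))*3+1;return map_coordinates(D,[q[:,1],q[:,0]],order=1,mode="nearest").mean()
best=min((minimize(cost,p0+np.array(d),method="Nelder-Mead",options=dict(initial_simplex=np.array([p0+d]*4)+np.vstack([0*p0,np.diag([.003,.003,.02])]))) for d in ([0,0,0],[.003,0,0],[-.003,0,0],[0,.003,0],[0,-.003,0])),key=lambda r:r.fun)
p=best.x;print(p.round(4),best.fun,cost(p0))
for y in Y: print((p[:2]+y*np.array([-np.sin(p[2]),np.cos(p[2])])).round(4))
for u in (proj(g,W(p))*3+1).astype(int): cv2.circle(big,tuple(map(int,u)),0,(255,255,0),-1)
cv2.imwrite("pics/fitb.png",big[0:570,560:900,::-1])
E
```

```text
[ 0.4953  0.2263 -0.2117] [[0.0001, 0.0006], [-0.0002, 0.0001], [0.0006, 0.0004], [-0.0005, -0.0011]]
[ 0.4941  0.2265 -0.1975] 6.379467487335205 6.812717
[0.5106 0.3089]
[0.4996 0.254 ]
[0.4886 0.1991]
[0.4776 0.1442]
```

View pics/fitb.png

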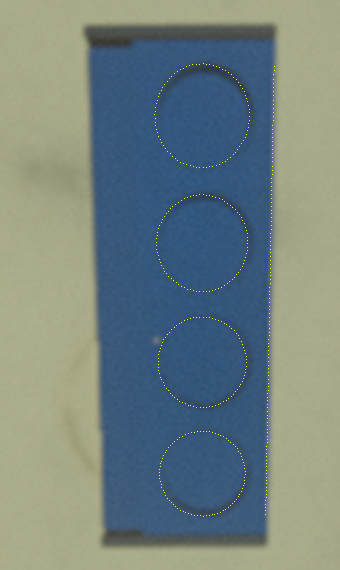

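The overlay sits exactly on the rims, so the pockets are known. The current yaw suits both racks, and the fingers close across the row. Going to the yellow vial.

```bash
python3 -m crank '{"moves":[[[6,-4,1.8,1,0],[6,-9,4,4,0],[6,-14,6.2,8,0],[6,-19,8.4,12,0],[6,-23.5,10.4,14,0],[6,-25.8,11.4,15,0],[6,-25.8,11.4,15,0],[6,-25.8,11.4,19,0],[6,-25.8,11.4,22.5,0],[6,-25.8,11.4,25,0],[6,-25.8,11.4,26.3,0],[6,-25.8,11.4,26.3,0]]]}'
cat > d.py <<'E'
from h import *
import sys
s=bot.state();M=R.from_quat(np.roll(s["tool_rot"],-1)).as_matrix()
print(np.round(s["tool_pos"],4))
for a in sys.argv[1:]: print(a,(M.T@(np.array(eval(a))-s["tool_pos"])*100).round(2))
E
python3 d.py .536,-.1294,.038 .4776,.1442,.038; python3 - <<'E'
from h import *
g=view("side");cv2.imwrite("pics/s1.png",cv2.resize(g["img"][150:340,180:400,::-1],None,fx=2.5,fy=2.5))
E
```

```text
time: 6.15
tool_pos: [0.5349, -0.1293, 0.0381]
tool_rot: [-0.0, 0.775, 0.632, -0.0]
contact_force: [-0.2, -0.6, 0.8]
opening: 0.0601
grip_force: 0.0
[ 0.5349 -0.1293  0.0381]
.536,-.1294,.038 [0.01 0.11 0.01]
.4776,.1442,.038 [ 2.563e+01 -1.113e+01  2.000e-02]
```

View pics/s1.png

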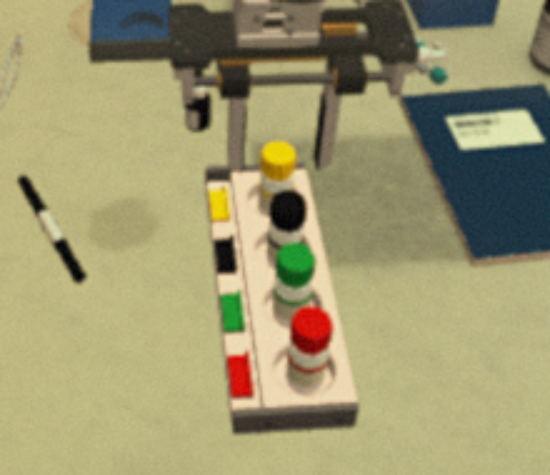

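The crop shows the fingers straddling the yellow cap (275,160), well clear of the black one. I'll close and lift straight up.

```bash
python3 -m crank '{"moves":[[[2,0,0,0,0],[2,0,0,0,0],[2,0,0,0,0],[2,0,0,0,0],[2,0,0,-1,0],[2,0,0,-3,0],[2,0,0,-6,0],[2,0,0,-9,0]]]}' 15; python3 d.py .4776,.1442,.128
```

```text
time: 7.2
tool_pos: [0.5351, -0.1296, 0.1294]
tool_rot: [0.0, 0.775, 0.632, -0.0]
contact_force: [0.0, 0.8, -0.5]
opening: 0.0271
grip_force: 15.0
[ 0.5351 -0.1296  0.1294]
.4776,.1442,.128 [ 25.66 -11.16   0.13]
```

```bash
python3 -m crank '{"moves":[[[2,2,-0.9,-1,0],[2,6,-2.6,-1,0],[2,11,-4.8,-1,0],[2,16,-7,-1,0],[2,20.5,-9,-1,0],[2,24,-10.5,-1,0],[2,25.7,-11.2,0,0],[2,25.7,-11.2,1,0],[2,25.7,-11.2,4,0],[2,25.7,-11.2,6.5,0],[2,25.7,-11.2,6.5,0]]]}'; python3 d.py .4776,.1442,.038;python3 look.py w3 yellow_vial; python3 - <<'E'
from h import *
g=view("side");a=cv2.resize(g["img"][90:210,170:330,::-1],None,fx=2.5,fy=2.5)
b=view("wrist")["img"][:,:,::-1];b=cv2.resize(b,(400,300));cv2.imwrite("pics/s2.png",np.hstack([a,b]))
E
```

```text
time: 8.57
tool_pos: [0.4751, 0.1428, 0.0597]
tool_rot: [-0.001, 0.776, 0.631, -0.003]
contact_force: [-0.6, -0.2, 0.3]
opening: 0.0271
grip_force: 15.0
[0.4751 0.1428 0.0597]
.4776,.1442,.038 [0.19 0.23 2.16]
8.625 [0.4765 0.1433 0.0616]
yellow_vial [229.0, 192.0, 277.0, 265.0] 0.55 [0.4723 0.1232 0.022 ]
```

View pics/s2.png

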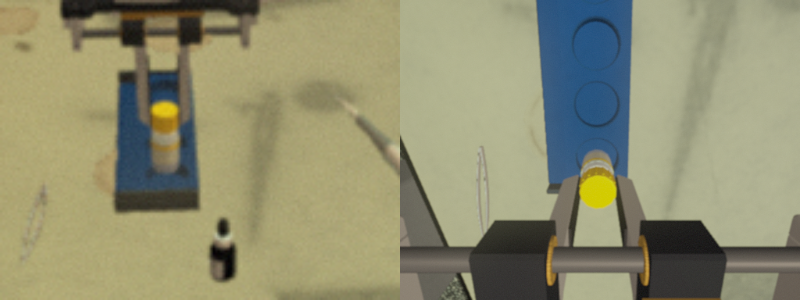

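The vial is upright in the grip and directly over the rightmost blue pocket. Lowering the last 25 mm.

```bash
python3 -m crank '{"moves":[[[2,0.1,0.1,1,0],[2,0.1,0.1,2,0],[2,0.1,0.1,2.4,0],[2,0.1,0.1,2.5,0],[2,0.1,0.1,2.5,0]]]}'; python3 d.py .4776,.1442,.038 ; python3 -c "
from h import *
print([bot.state()['contact_force'].__repr__()])"
```

```text
time: 9.4
tool_pos: [0.4783, 0.1456, 0.0384]
tool_rot: [-0.0, 0.775, 0.632, -0.0]
contact_force: [-2.4, -0.3, 2.9]
opening: 0.0274
grip_force: 15.0
[0.4783 0.1456 0.0384]
.4776,.1442,.038 [-0.15 -0.04  0.04]
['array([-2.41675029, -0.2713585 ,  2.87169265])']
```

Contact at 2.9 N upward means it is standing on the floor. Release, lift, and measure the black cap.

```bash
python3 -m crank '{"moves":[[[3.2,0,0,0,0],[4.5,0,0,0,0],[5.5,0,0,0,0],[6,0,0,0,0],[6,0,0,-2,0],[6,0,0,-5,0],[6,0,0,-9,0],[6,0,0,-10,0]]]}'; python3 - <<'E'
from fit import *
g=load("w1")
for r in ([240,67,261,87],[240,110,261,128],[240,145,262,171]): print(onz(g,mid(r),.070).round(4))
x=g["img"][60:95,230:275];k=(x.max(2)<90);k=k.astype(np.uint8);n,l,st,ce=cv2.connectedComponentsWithStats(k);print(st.tolist(),ce.tolist());
E
python3 d.py .524,-.188,.098
```

```text
time: 10.4
tool_pos: [0.4804, 0.1457, 0.1411]
tool_rot: [0.001, 0.775, 0.632, 0.003]
contact_force: [0.3, 0.8, 0.1]
opening: 0.06
grip_force: 0.0
[ 0.5236 -0.1851  0.07  ]
[ 0.5143 -0.2374  0.07  ]
[ 0.5058 -0.2896  0.07  ]
[[0, 0, 45, 35, 1255], [13, 6, 19, 21, 320]] [[22.03585657370518, 17.308366533864543], [21.859375, 15.790625]]
[0.4804 0.1457 0.1411]
.524,-.188,.098 [-31.82  10.98   4.3 ]
```

```bash
python3 -m crank '{"moves":[[[6,-3,1.1,0,0],[6,-8,2.8,0,0],[6,-13.5,4.7,0,0],[6,-19,6.7,0,0],[6,-24.5,8.6,0,0],[6,-29,10.2,0,0],[6,-31.5,11.1,0,0],[6,-31.5,11.1,0.5,0],[6,-31.5,11.1,3.5,0],[6,-31.5,11.1,7,0],[6,-31.5,11.1,9.5,0],[6,-31.5,11.1,10,0]]]}'; python3 -m crank '{"moves":[[[6,0,0,0,0]]]}'; python3 d.py .5245,-.1855,.038 .4886,.1991,.038
```

```text
time: 11.9
tool_pos: [0.5215, -0.1831, 0.0348]
tool_rot: [-0.003, 0.775, 0.632, -0.001]
contact_force: [0.3, 1.0, 0.1]
opening: 0.06
grip_force: 0.0
time: 12.02
tool_pos: [0.5236, -0.1846, 0.038]
tool_rot: [-0.0, 0.775, 0.632, -0.0]
contact_force: [0.4, -0.1, 0.7]
opening: 0.0599
grip_force: 0.0
[ 0.5236 -0.1846  0.038 ]
.5245,-.1855,.038 [-0.07  0.1  -0.  ]
.4886,.1991,.038 [ 3.689e+01 -1.114e+01  1.000e-02]
```

```bash
python3 -m crank '{"moves":[[[2,0,0,0,0],[2,0,0,0,0],[2,0,0,0,0],[2,0,0,0,0],[2,0,0,-1,0],[2,0,0,-3,0],[2,0,0,-6,0],[2,0,0,-9,0],[2,0,0,-11,0],[2,0,0,-11,0]]]}' 15; python3 -m crank '{"moves":[[[2,2,-0.6,0,0],[2,6,-1.8,0,0],[2,11,-3.3,0,0],[2,16.5,-5,0,0],[2,22,-6.6,0,0],[2,27.5,-8.3,0,0],[2,32.5,-9.8,0,0],[2,36,-10.9,0,0],[2,36.9,-11.1,0,0],[2,36.9,-11.1,0,0],[2,36.9,-11.1,3,0],[2,36.9,-11.1,6,0]]]}'; python3 -m crank '{"moves":[[[2,0,0,2.5,0],[2,0,0,2.5,0],[2,0,0,2.5,0]]]}';  python3 d.py .4886,.1991,.038
```

```text
time: 13.28
tool_pos: [0.525, -0.1861, 0.1508]
tool_rot: [0.002, 0.775, 0.632, 0.001]
contact_force: [1.0, 0.6, -0.5]
opening: 0.0272
grip_force: 15.0
time: 14.78
tool_pos: [0.4899, 0.1969, 0.0875]
tool_rot: [0.0, 0.776, 0.631, 0.0]
contact_force: [1.6, 0.3, -0.5]
opening: 0.0272
grip_force: 15.0
time: 15.15
tool_pos: [0.4902, 0.1976, 0.0641]
tool_rot: [0.0, 0.776, 0.631, 0.001]
contact_force: [0.0, 0.3, -0.6]
opening: 0.0273
grip_force: 15.0
[0.4902 0.1976 0.0641]
.4886,.1991,.038 [ 0.11 -0.19  2.61]
```

```bash
python3 -m crank '{"moves":[[[2,0.1,-0.1,1,0],[2,0.1,-0.1,2,0],[2,0.1,-0.1,2.4,0],[2,0.1,-0.1,2.5,0],[2,0.1,-0.1,2.5,0],[2,0.1,-0.1,2.5,0]]]}'; python3 d.py .4886,.1991,.038; python3 - <<'E'
from h import *
g=view("side");a=cv2.resize(g["img"][90:210,170:330,::-1],None,fx=2.5,fy=2.5)
b=view("wrist")["img"][:,:,::-1];b=cv2.resize(b,(400,300));cv2.imwrite("pics/s3.png",np.hstack([a,b]))
E
```

```text
time: 15.9
tool_pos: [0.4886, 0.1997, 0.0385]
tool_rot: [-0.0, 0.775, 0.632, 0.0]
contact_force: [-2.5, 0.4, 4.5]
opening: 0.0271
grip_force: 15.0
[0.4886 0.1997 0.0385]
.4886,.1991,.038 [-0.06  0.01  0.05]
```

View pics/s3.png

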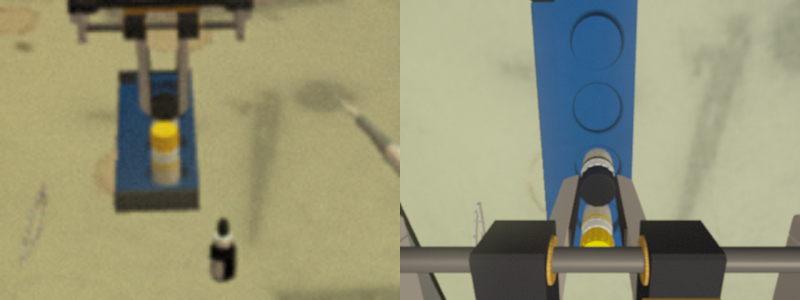

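Black stands in the second pocket from the right with floor contact, and yellow is upright beside it. Release and go for green.

```bash
python3 -m crank '{"moves":[[[3.2,0,0,0,0],[4.5,0,0,0,0],[5.5,0,0,0,0],[6,0,0,0,0],[6,0,0,-2,0],[6,0,0,-5,0],[6,0,0,-9,0],[6,0,0,-12,0],[6,-2,0.5,-12,0],[6,-6,1.6,-12,0],[6,-11,2.9,-12,0],[6,-17,4.5,-12,0]]]}'; python3 -m crank '{"moves":[[[6,-5.5,1.4,0,0],[6,-11,2.9,0,0],[6,-16.5,4.4,0,0],[6,-21.5,5.7,0,0],[6,-24.5,6.5,0,0],[6,-25.3,6.7,0,0],[6,-25.3,6.7,0,0],[6,-25.3,6.7,3,0],[6,-25.3,6.7,7,0],[6,-25.3,6.7,9,0],[6,-25.3,6.7,9,0]]]}'; python3 d.py .514,-.2368,.038; python3 look.py w4 green_vial red_vial
```

```text
time: 17.5
tool_pos: [0.4985, 0.0229, 0.1581]
tool_rot: [0.0, 0.775, 0.632, 0.0]
contact_force: [1.0, -0.5, -0.9]
opening: 0.06
grip_force: 0.0
time: 18.88
tool_pos: [0.5119, -0.2348, 0.0662]
tool_rot: [-0.002, 0.774, 0.633, -0.001]
contact_force: [-0.7, -0.0, 0.7]
opening: 0.06
grip_force: 0.0
[ 0.5119 -0.2348  0.0662]
.514,-.2368,.038 [-0.16  0.26  2.82]
18.925 [ 0.513  -0.2358  0.068 ]
green_vial [232.0, 188.0, 273.0, 246.0] 0.89 [ 0.5104 -0.2464  0.022 ]
red_vial [240.0, 247.0, 278.0, 312.0] 0.68 [ 0.5041 -0.3058  0.022 ]
```

```bash
python3 -m crank '{"moves":[[[6,-0.1,0.1,1.5,0],[6,-0.1,0.1,2.8,0],[6,-0.1,0.1,3,0],[6,-0.1,0.1,3,0]]]}'; python3 d.py .514,-.2368,.038;  python3 -m crank '{"moves":[[[2,0,0,0,0],[2,0,0,0,0],[2,0,0,0,0],[2,0,0,0,0],[2,0,0,-1,0],[2,0,0,-3,0],[2,0,0,-6,0],[2,0,0,-9,0],[2,0,0,-12,0],[2,0,0,-12,0],[2,0,0,-12,0]]]}' 15;python3 d.py .4996,.254,.158
```

```text
time: 19.52
tool_pos: [0.5135, -0.2385, 0.0376]
tool_rot: [-0.0, 0.775, 0.632, -0.0]
contact_force: [-0.1, 1.3, 0.1]
opening: 0.0602
grip_force: 0.0
[ 0.5135 -0.2385  0.0376]
.514,-.2368,.038 [ 0.18  0.01 -0.04]
time: 20.9
tool_pos: [0.5133, -0.2383, 0.1571]
tool_rot: [-0.001, 0.775, 0.632, -0.0]
contact_force: [0.2, -0.6, -0.6]
opening: 0.0273
grip_force: 15.0
[ 0.5133 -0.2383  0.1571]
.4996,.254,.158 [ 47.94 -11.29  -0.06]
```

```bash
python3 -m crank '{"moves":[[[2,2,-0.5,0,0],[2,6,-1.4,0,0],[2,11,-2.6,0,0],[2,16.5,-3.9,0,0],[2,22,-5.2,0,0],[2,27.5,-6.5,0,0],[2,33,-7.8,0,0],[2,38.5,-9.1,0,0],[2,43.5,-10.3,0,0],[2,47,-11.1,0,0],[2,47.8,-11.3,0,0],[2,47.8,-11.3,0,0]]]}'; python3 -m crank '{"moves":[[[2,0,0,1,0],[2,0,0,4,0],[2,0,0,7,0],[2,0,0,9,0],[2,0,0,9,0],[2,0,0,9,0]]]}';  python3 d.py .4996,.254,.038
```

```text
time: 22.4
tool_pos: [0.4986, 0.2525, 0.1571]
tool_rot: [-0.0, 0.775, 0.632, -0.001]
contact_force: [0.2, -0.4, 0.4]
opening: 0.0272
grip_force: 15.0
time: 23.15
tool_pos: [0.5002, 0.2518, 0.0688]
tool_rot: [0.0, 0.776, 0.631, 0.001]
contact_force: [-0.9, -0.8, 0.1]
opening: 0.0271
grip_force: 15.0
[0.5002 0.2518 0.0688]
.4996,.254,.038 [ 0.2  -0.11  3.08]
```

```bash
python3 -m crank '{"moves":[[[2,0,0,1.2,0],[2,0,0,2.3,0],[2,0,0,2.8,0],[2,0,0,3,0],[2,0,0,3,0],[2,0,0,3,0]]]}'; python3 d.py .4996,.254,.038; python3 - <<'E'
from h import *
g=view("side");a=cv2.resize(g["img"][90:210,170:330,::-1],None,fx=2.5,fy=2.5)
b=view("wrist")["img"][:,:,::-1];b=cv2.resize(b,(400,300));cv2.imwrite("pics/s4.png",np.hstack([a,b]))
E
```

```text
time: 23.9
tool_pos: [0.4998, 0.2525, 0.0383]
tool_rot: [0.0, 0.775, 0.632, 0.0]
contact_force: [-1.1, 0.5, 0.6]
opening: 0.0274
grip_force: 15.0
[0.4998 0.2525 0.0383]
.4996,.254,.038 [ 0.14 -0.05  0.03]
```

View pics/s4.png

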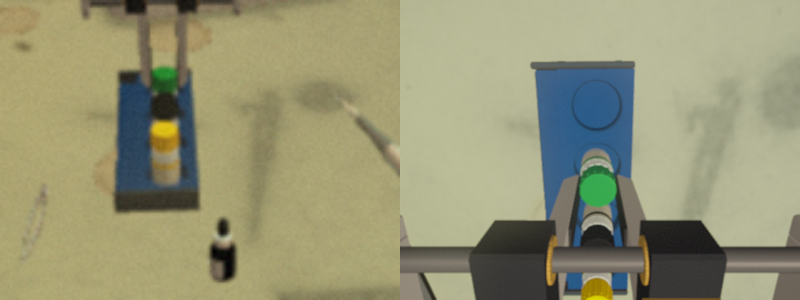

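Green is over the third pocket, but floor contact isn't clear at 0.6 N. I'll lower slightly more to confirm.

```bash
python3 -m crank '{"moves":[[[2,0,0,0.1,0],[2,0,0,0.1,0],[2,0,0,0.1,0],[2,0,0,0.1,0]]]}'
```

```text
time: 24.5
tool_pos: [0.4999, 0.2527, 0.0382]
tool_rot: [0.0, 0.775, 0.632, 0.001]
contact_force: [-2.5, -0.3, 5.4]
opening: 0.0272
grip_force: 15.0
```

```bash
python3 -m crank '{"moves":[[[3.2,0,0,0,0],[4.5,0,0,0,0],[5.5,0,0,0,0],[6,0,0,0,0],[6,0,0,-2,0],[6,0,0,-5,0],[6,0,0,-9,0],[6,0,0,-12,0],[6,-2,0.4,-12,0],[6,-6,1.3,-12,0],[6,-11,2.3,-12,0],[6,-17,3.6,-12,0]]]}'; python3 -m crank '{"moves":[[[6,-5.5,1.2,0,0],[6,-11,2.4,0,0],[6,-17,3.6,0,0],[6,-23,4.9,0,0],[6,-29,6.2,0,0],[6,-34,7.3,0,0],[6,-36.4,7.8,0,0],[6,-36.4,7.8,0,0],[6,-36.4,7.8,3,0],[6,-36.4,7.8,7,0],[6,-36.4,7.8,9,0],[6,-36.4,7.8,9,0]]]}'; python3 d.py .5052,-.2935,.038; python3 look.py w5 red_vial; python3 - <<'E'
from h import *
g=view("side");a=cv2.resize(g["img"][210:330,220:380,::-1],None,fx=2.5,fy=2.5)
b=view("wrist")["img"][:,:,::-1];b=cv2.resize(b,(400,300));cv2.imwrite("pics/s5.png",np.hstack([a,b]))
E
```

```text
time: 26.0
tool_pos: [0.499, 0.0763, 0.1546]
tool_rot: [-0.001, 0.775, 0.632, -0.002]
contact_force: [0.7, 0.5, 0.5]
opening: 0.0599
grip_force: 0.0
time: 27.5
tool_pos: [0.5022, -0.2905, 0.0647]
tool_rot: [-0.003, 0.774, 0.633, -0.0]
contact_force: [-0.0, 0.9, 0.3]
opening: 0.0601
grip_force: 0.0
[ 0.5022 -0.2905  0.0647]
.5052,-.2935,.038 [-0.24  0.37  2.67]
27.55 [ 0.5033 -0.2916  0.0666]
red_vial [237.0, 186.0, 279.0, 249.0] 0.58 [ 0.505 -0.303  0.022]
```

View pics/s5.png

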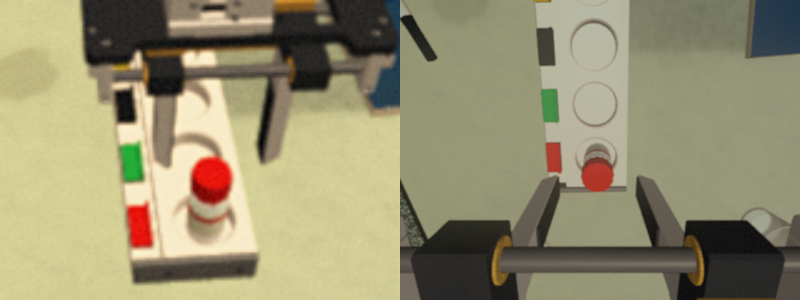

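The red vial sits between the open fingers, framed the same way as green was at this stage. Descend and grip.

```bash
python3 -m crank '{"moves":[[[6,0,0.2,1.5,0],[6,0,0.2,2.6,0],[6,0,0.2,2.8,0],[6,0,0.2,2.8,0]]]}'; python3 d.py .5052,-.2935,.038;  python3 -m crank '{"moves":[[[2,0,0,0,0],[2,0,0,0,0],[2,0,0,0,0],[2,0,0,0,0],[2,0,0,-1,0],[2,0,0,-3,0],[2,0,0,-6,0],[2,0,0,-9,0],[2,0,0,-12,0],[2,0,0,-12,0],[2,0,0,-12,0]]]}' 15;python3 d.py .5106,.3089,.158
```

```text
time: 28.2
tool_pos: [0.5052, -0.294, 0.0386]
tool_rot: [-0.0, 0.775, 0.632, -0.0]
contact_force: [0.7, -0.1, -0.3]
opening: 0.0603
grip_force: 0.0
[ 0.5052 -0.294   0.0386]
.5052,-.2935,.038 [ 0.04 -0.01  0.06]
time: 29.58
tool_pos: [0.505, -0.2937, 0.1581]
tool_rot: [-0.001, 0.775, 0.632, -0.0]
contact_force: [-0.2, 0.6, -0.3]
opening: 0.0273
grip_force: 15.0
[ 0.505  -0.2937  0.1581]
.5106,.3089,.158 [ 5.914e+01 -1.161e+01  5.000e-02]
```

```bash
python3 -m crank '{"moves":[[[2,2,-0.4,0,0],[2,6,-1.2,0,0],[2,11,-2.2,0,0],[2,17,-3.3,0,0],[2,23,-4.5,0,0],[2,29,-5.7,0,0],[2,35,-6.9,0,0],[2,41,-8.1,0,0],[2,47,-9.2,0,0],[2,52.5,-10.3,0,0],[2,57,-11.2,0,0],[2,59.2,-11.6,0,0]]]}'; python3 -m crank '{"moves":[[[2,0,0,0,0],[2,0,0,1,0],[2,0,0,4,0],[2,0,0,7,0],[2,0,0,9,0],[2,0,0,9,0],[2,0,0,9,0]]]}';  python3 d.py .5106,.3089,.038
```

```text
time: 31.08
tool_pos: [0.5092, 0.3117, 0.1574]
tool_rot: [-0.0, 0.774, 0.633, -0.001]
contact_force: [1.0, 0.3, 0.7]
opening: 0.0273
grip_force: 15.0
time: 31.95
tool_pos: [0.512, 0.3083, 0.0699]
tool_rot: [0.0, 0.776, 0.631, 0.001]
contact_force: [0.6, -0.5, 0.0]
opening: 0.0272
grip_force: 15.0
[0.512  0.3083 0.0699]
.5106,.3089,.038 [ 0.03 -0.15  3.19]
```

```bash
python3 -m crank '{"moves":[[[2,0,-0.1,1.2,0],[2,0,-0.1,2.3,0],[2,0,-0.1,2.8,0],[2,0,-0.1,3,0],[2,0,-0.1,3.1,0],[2,0,-0.1,3.1,0],[2,0,-0.1,3.1,0]]]}'; python3 d.py .5106,.3089,.038; python3 - <<'E'
from h import *
g=view("side");a=cv2.resize(g["img"][90:210,170:330,::-1],None,fx=2.5,fy=2.5)
b=view("wrist")["img"][:,:,::-1];b=cv2.resize(b,(400,300));cv2.imwrite("pics/s6.png",np.hstack([a,b]))
E
```

```text
time: 32.83
tool_pos: [0.5102, 0.3099, 0.0392]
tool_rot: [-0.0, 0.775, 0.632, 0.0]
contact_force: [-3.3, -1.1, 5.3]
opening: 0.0272
grip_force: 15.1
[0.5102 0.3099 0.0392]
.5106,.3089,.038 [-0.09  0.06  0.12]
```

View pics/s6.png

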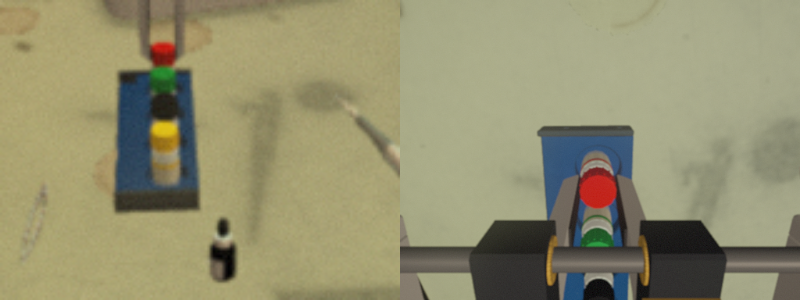

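Red is in the leftmost pocket with floor contact. Release, rise and back off to the viewing pose to check all four.

```bash
python3 -m crank '{"moves":[[[3.2,0,0,0,0],[4.5,0,0,0,0],[5.5,0,0,0,0],[6,0,0,0,0],[6,0,0,-2,0],[6,0,0,-6,0],[6,0,0,-11,0],[6,0,0,-16,0],[6,-4,0,-20,0],[6,-9,0,-23,0],[6,-14,0,-26,0],[6,-16.7,0,-26,0]]]}';python3 -m crank '{"moves":[[[6,0,0,0,0],[6,0,0,0,0],[6,0,0,0,0]]]}'; python3 look.py w6 red_vial green_vial black_vial yellow_vial; python3 - <<'E'
from fit import *
g=load("w6");P=dict(yellow=(.4776,.1442),black=(.4886,.1991),green=(.4996,.254),red=(.5106,.3089))
for c,p in P.items():
    try: x,r=cap(g,c,proj(g,[*p,.07])[0]);print(c,(x-p).round(4),r)
    except Exception as e: print(c,e)
s=view("side")
a=cv2.resize(s["img"][90:210,170:330,::-1],(400,300));b=cv2.resize(g["img"][0:240,140:380,::-1],(400,400));cv2.imwrite("pics/f.png",np.hstack([cv2.copyMakeBorder(a,0,100,0,0,0),b]))
E
```

```text
time: 34.42
tool_pos: [0.4773, 0.1441, 0.302]
tool_rot: [0.002, 0.776, 0.631, 0.003]
contact_force: [-0.2, 0.0, -0.6]
opening: 0.0602
grip_force: 0.0
time: 34.8
tool_pos: [0.4766, 0.1468, 0.2972]
tool_rot: [-0.0, 0.775, 0.632, -0.001]
contact_force: [0.6, 0.8, -0.7]
opening: 0.0597
grip_force: 0.0
34.85 [0.4766 0.1468 0.2973]
red_vial [242.0, 13.0, 263.0, 47.0] 0.72 [0.5122 0.318  0.022 ]
green_vial [243.0, 68.0, 264.0, 87.0] 0.89 [0.5012 0.2572 0.022 ]
black_vial [242.0, 110.0, 265.0, 131.0] 0.84 [0.489  0.1986 0.022 ]
yellow_vial [242.0, 148.0, 264.0, 172.0] 0.74 [0.4773 0.141  0.022 ]
yellow [0.001  0.0019] [-0.2 -0.7  0.2  0.7]
black [0.0012 0.0024] [-1.6 -1.1  1.6  1.1]
green [-0.0001  0.0018] [-0. -0.  0.  0.]
red [-0.0007  0.001 ] [ 0.  -1.  -0.   1.1]
```

View pics/f.png

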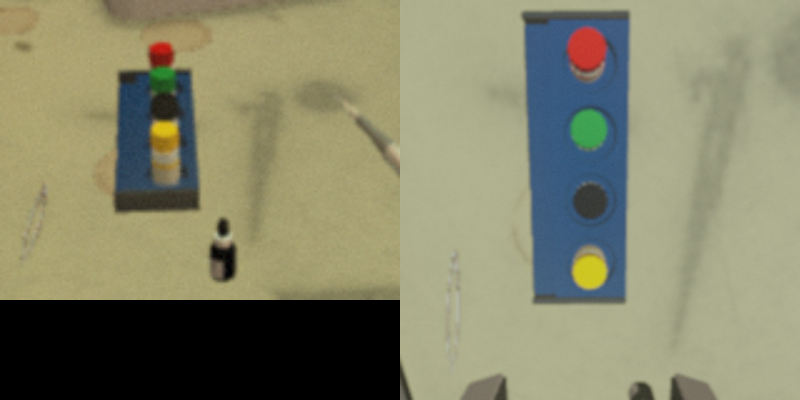

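All four stand upright within 3 mm of their pocket centres, running left to right red, green, black, yellow, which is the reverse order asked for. The gripper is clear of everything.

```bash
python3 -c "
from station import job
print(job.job_done())"
```

```text
the job is handed in; nothing more can be done
None
```

The four vials stand upright in the blue rack in reverse order (left to right: red, green, black, yellow), each within 3 mm of its pocket centre, and the job was handed in at about 35 s of the 109 s allowed.

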